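Close and pin the clamshell drilling jig

TASK

Fold the open lid of the hinged drilling jig down onto its base, then take the locking pin (the one with the wide flat collar and thick cylindrical knurled head) out of the wooden stand and push it upright down through the hole in the lid into the hole in the base until its collar sits flat on the lid. The sprung hinge keeps lifting the lid a little, so finish while still holding the pin and pressing it down, with the lid fully shut: do not let go at the end. Leave the two other tools in the stand, the jar and the screwdriver where they are.

Things in the scene. Friction and masses are not known exactly. Their poses are not given: they have to be found in the camera images.
- jig: Bare steel clamshell drilling jig, fixed. Base block 120 (x) x 90 (y) x 36 mm high, foot ears 6 mm high to 75 mm either way along x. Origin: centre of its underside, on the bench; z up. Hinge along y near its +x end; pin hole (11 mm diameter, 32 mm deep) at x = -35, y = 0, the end that at yaw 0 faces the robot.
- jig_hole (a point): Centre of the mouth of the base's pin hole, on the base's top face (36 mm above the bench); fixed to the jig, axes as the jig's.
- lid_hinge (a point): Middle of the hinge axis, which runs along the jig's y: 50 mm along +x of the jig's origin, 40 mm above the bench; fixed to the jig. The lid is a plain aluminium plate without handle, 8 mm thick (4 mm either side of the axis), 80 mm wide, reaching 100 mm from the axis: push it on its outer face.
- lid (a joint): Lid angle in rad: 0 folded down, growing as it opens upward and over to the jig's +x; starts at 1.0 to 1.5; stop 1.8. Stiff hinge (0.09 N m): it stays where left. The hinge itself is sprung: it holds the lid 0.08 rad further open than this value (folded, it gapes 7 mm at the hole) until the lid is pressed; pressing it flat at the hole takes about 7 N, and it springs up again if let go.
- lid_hole (a point): Centre of the pin hole (13 mm diameter, right through) on the lid's outer (top when shut) face, 85 mm from the hinge axis; moves with the lid, axes those of the jig when shut. Lid pressed fully shut: 8 mm straight above jig_hole, 44 mm above the bench. Folded down but not pressed: about 15 mm above jig_hole.
- stand: Plain wooden block 50 (x) x 150 (y) x 44 mm high, fixed to the bench, with three 9.5 mm holes 38 mm deep in a row along its y at -50, 0 and +50 mm. Origin: centre of its underside. The locking pin and two other tools stand in the holes, in any order.
- pin: Loose steel locking pin, about 80 g, upright in the stand. Origin: centre of the collar's underside; z towards the head. Below: shank 8 mm diameter, 36 mm long, chamfered. Above: collar 24 mm diameter, z 0 to 6 mm, then the head to grip, 18 mm diameter, z 6 to 40 mm; grip it with the fingertips clear above the collar. In the stand the collar rests on its top, 44 mm above the bench.
- pin_tip (a point): Lower end of the pin's shank, 36 mm below the pin's origin.
- punch: Bystander: slim steel punch in the stand, 11 mm diameter, rising 58 mm above the stand's top, narrow collar 14 mm. Origin: underside of that collar. Leave it.
- ballpin: Bystander: steel pin with a ball head 26 mm in diameter, rising 28 mm above the stand's top. Origin: underside of its 16 mm collar. Leave it.
- jar: Bystander: amber glass jar with black lid, 52 mm diameter, 60 mm high, standing on the bench. Origin: centre of its underside.
- driver: Bystander: screwdriver about 150 mm long lying on the bench.
Things that resemble listed ones, but are neither listed nor needed, are in the scene too. What is meant by the jig is not blue or yellow, and is the smaller of those in its own colour.

How it is judged:
By the outcome, as a careful person would: the job done as asked, in the order asked, and still so for the second after the job is handed in, while the arm keeps its last pose, push and grip.
It also fails if it takes over 64 s, if anything falls off the work surface, if the arm or the gripper's body presses on something with over 40 N, if the wrist force passes 120 N, or if a joint passes its speed limit or range.

ROBOT

A 6-joint arm with a two-finger parallel gripper is mounted at the origin on the work surface. World frame = base frame: x ahead of the robot, y to its left, z up, the work surface at z = 0. Lengths are in m, angles in rad, forces in N, time in s.
With the tool pointing down it reaches from about 0.425 to 0.95 m from the base axis. Payload 3.5 kg.
Tool frame: the origin (TCP) lies midway between the tips of the shut fingers; the grasp point (between the pads) lies 19 mm behind it (ctrl.pinch_z is the distance from the TCP to the grasp point, in m); z points along the fingers, y is the line along which they close (so a half turn about z gives the same grasp; the last joint's range is limited). The gripper opens to 85 mm and grips with 20 to 120 N. Pads are 22 mm wide; open, the fingers measure 114 mm over their backs; the gripper's body (76 mm by 85 mm) begins 54 mm behind the grasp point. The pads swing forward as they close: fully open they stand 13 mm farther back than shut.
Start: joints at [-0.15, 0.286, 1.577, -0, 1.279, -0.15], TCP at [0.675, 0, 0.231] pointing down, gripper open.
Joint ranges: [-2.77, 2.77], [-0.9, 2.22], [0.21, 2.48], [-1.53, 4.67], [0.24, 2.81], [-2.84, 2.84]. Speed limits (rad/s): [2.79, 2.79, 3.14, 3.14, 3.14, 3.14].

INTERFACE

Orientations are given as a unit quaternion [x, y, z, w].
In Python, from plant import get_state, viewer, sign_off, ctrl gives the robot as it stands. The module is installed in compiled form; this text tells all that it offers.
- The arm moves only by the shell command python3 -m handwheel 'ROWS' [FORCE]. ROWS is JSON, a list that holds one entry, the list of rows, each a list of 5 numbers: the finger opening in m, from 0 to 0.0854, then the shift along the tool's x, y, z in m, then the turn about the tool's z in degrees. In form: [[[claw, x, y, z, spin], ...]]. A call has 1 to 12 rows; each row shifts and turns the commanded pose from where the row before left it, along the tool's axes as they then stand; what a row does not reach is not made up. A row lasts 1/12 s, in which the tool goes at most 41.7 mm and 7.16 degrees, less where a joint would pass 70% of its speed; a pose out of reach is approached as far as the arm can. A call is refused whole if a number of a shift passes 0.0417 or a number of a turn 7.16, either way. A call with a gripper value outside its range is refused whole. The fingers move at their own pace and stop on an object; FORCE is the grip in N (left out, the last holds). Time passes only in rows, so rows that do not move let the fingers close. It gives the time, the measured TCP pose, the force, the opening and the grip force at its end, in the units of the state.
- get_state(): the state, without advancing time (a new reading comes with each control period).
- viewer.read_camera(name): name is "scene" or "side" or "wrist"; returns the picture (400x640x3 uint8, blue, green, red); there is no depth.
- viewer.camera_params(name): a dict with "fov_y" (degrees; the focal length in pixels is half the picture's height over the tangent of half this angle, whatever the lens; pixels are square), "cx", "cy" (the principal point, pixels), "k1" (the pictures are not rectified: a ray, as slopes to the right and down, at radius r is drawn at 1 + k1 r^2 times it, then the intrinsics apply), "xyz" and "attitude" of the camera in the world; the wrist camera has in their place "hand_eye" (4x4, takes a point from camera to tool coordinates, whose origin is the TCP and whose axes are the flange's). Camera axes: x right, y up, looking along -z (the intrinsics and any distortion apply to the point x, -y, -z); pixel columns grow to the right and rows downward; lengths in m; the calibration is good to about 2 mm. A picture is of the moment at which its call begins: read the wrist's pose just before it. camera_params takes no time and is no camera call.
- sign_off(): hands the job in; it is judged then, once.
Trained networks look in the newest picture that a camera, given by its name, has taken for a name from the list of things; names that differ only in an ending like _2 or _b are one class to them, and where a whole thing is asked for, a point or a joint stands for the part that bears it (a point fixed in the world has none). Each returns a list of dicts, best first, with "confidence" (0 to 1); they miss things now and then, are a little off and sometimes report something else, mostly with a low value. They report only what shows in the picture. A call takes as long as a camera call. They do not tell look-alikes from the thing itself.
- viewer.look_for(camera, name): "extent" ([left, top, width, height] as shares, 0 to 1, of the picture: columns of its width, rows of its height, round what is visible of it).
- viewer.outline_of(camera, name): "mask" (400x640 bool, what is visible of it) and "extent" ([left, top, width, height] as shares, 0 to 1, of the picture: columns of its width, rows of its height, round what is visible of it).
- viewer.pinpoint(camera, name): "xy" ([column, row] as shares, 0 to 1, of the picture: columns of its width, rows of its height: a listed point, or the origin of a listed thing).
The state is a dict: "time": time; "qpos": joint angles; "dq": joint speeds; "joint_efforts": joint torques, N m; "eef_pos": TCP position; "tcp_rot": TCP orientation; "contact_force": force on the tool from outside, world axes, zero at the start; "wrist_torque": the same for the moment, N m; "opening": opening from 0.0 (shut) to 1.0 (fully open); "finger_force": force on a finger pad.
Only numpy, scipy, OpenCV 4.12 (cv2) and the standard library are available. Lean on these libraries where they do the work, as an engineer would, in place of code of your own. Each camera call takes 0.05 s, during which the arm holds its last target. There are 200 camera calls.

## Working session

There is one attempt and no reset: what is moved stays moved. The work goes in short steps, Python scripts to look and compute and a shell command to move; the robot and the scene stay as the last step left them, time stands still between calls to the robot, and variables do not carry over. Pictures are saved under pics/ and viewed, at most 10 in all, crops included, and the job is handed in when it is done.

```bash
mkdir -p pics; cat > h.py <<'E'
import numpy as np, cv2
from scipy.spatial.transform import Rotation as R
from plant import get_state, viewer, sign_off, ctrl
def campose(name):
    p=viewer.camera_params(name)
    if "hand_eye" in p:
        s=get_state(); T=np.eye(4); T[:3,:3]=R.from_quat(s["tcp_rot"]).as_matrix(); T[:3,3]=s["eef_pos"]
        return p,T@np.array(p["hand_eye"])
    T=np.eye(4); a=np.array(p["attitude"],float)
    T[:3,:3]=R.from_quat(a).as_matrix() if a.size==4 else a.reshape(3,3); T[:3,3]=p["xyz"]
    return p,T
def K(p):
    f=200/np.tan(np.radians(p["fov_y"])/2); return np.array([[f,0,p["cx"]],[0,f,p["cy"]],[0,0,1.]]),np.array([p["k1"],0,0,0.])
def ray(pc,u,v):
    p,T=pc; k,d=K(p); x,y=cv2.undistortPoints(np.array([[[u,v]]],float),k,d)[0,0]
    return T[:3,3],T[:3,:3]@np.array([x,-y,-1.])
def at_z(pc,u,v,z):
    o,r=ray(pc,u,v); return o+r*(z-o[2])/r[2]
def tri(a,b):
    A=np.zeros((3,3));B=np.zeros(3)
    for o,r in (a,b):
        r=r/np.linalg.norm(r);M=np.eye(3)-np.outer(r,r);A+=M;B+=M@o
    return np.linalg.solve(A,B)
def proj(pc,X):
    p,T=pc; k,d=K(p); c=np.linalg.inv(T)@np.append(X,1); q=np.array([[c[0],-c[1],-c[2]]])
    return cv2.projectPoints(q,np.zeros(3),np.zeros(3),k,d)[0][0,0]
E
python3 - <<'E'
from h import *
ims=[]
for c in ("scene","side"):
    im=viewer.read_camera(c); pc=campose(c); cv2.imwrite(f"pics/{c}0.png",im)
    print(c,viewer.camera_params(c))
    for n in ("jig","jig_hole","lid_hinge","lid_hole","stand","pin","pin_tip","punch","ballpin"):
        print(n,[(np.round(np.array(d["xy"])*[640,400]).tolist(),round(d["confidence"],2)) for d in viewer.pinpoint(c,n)])
print(get_state(), ctrl.pinch_z)
E
```

```text
scene {'fov_y': 44.70040402319517, 'cx': 320.0787696606975, 'cy': 203.04297466605865, 'k1': -0.058628990926590976, 'xyz': array([0.98056808, 0.39037159, 0.92738229]), 'attitude': array([0.10672445, 0.28238454, 0.89330133, 0.33298887])}
jig [([178.0, 178.0], 0.84), ([284.0, 186.0], 0.72), ([359.0, 149.0], 0.66), ([274.0, 117.0], 0.56)]
jig_hole [([296.0, 171.0], 0.76), ([376.0, 135.0], 0.73), ([196.0, 160.0], 0.61), ([419.0, 299.0], 0.47)]
lid_hinge [([341.0, 143.0], 0.97), ([264.0, 182.0], 0.74), ([151.0, 174.0], 0.72), ([247.0, 108.0], 0.65)]
lid_hole [([272.0, 155.0], 0.9), ([374.0, 133.0], 0.9), ([195.0, 153.0], 0.57)]
stand [([416.0, 302.0], 0.69)]
pin [([441.0, 308.0], 0.65)]
pin_tip [([442.0, 313.0], 0.45)]
punch [([394.0, 283.0], 0.57)]
ballpin [([414.0, 294.0], 0.67)]
side {'fov_y': 55.48021377254861, 'cx': 314.68363124167195, 'cy': 200.4188368815429, 'k1': 0.008481281463017729, 'xyz': array([ 0.19727956, -0.60243281,  0.82375472]), 'attitude': array([ 0.33249614, -0.10874722, -0.28784803,  0.8914953 ])}
jig [([263.0, 283.0], 0.87), ([356.0, 345.0], 0.83), ([340.0, 251.0], 0.
[... 591 characters left out ...]
s': array([-1.50004333e-01,  2.86271480e-01,  1.57672119e+00, -4.76468799e-05,
        1.27860230e+00, -1.50007497e-01]), 'dq': array([-0.00054728,  0.00094385,  0.00172685,  0.00020107,  0.00072981,
        0.00042962]), 'joint_efforts': array([-1.04384312e-04, -4.05975795e+01, -2.92947721e+01, -2.24544242e-04,
        5.33626935e-04,  1.92524226e-05]), 'eef_pos': array([6.74974909e-01, 1.89564542e-05, 2.31332409e-01]), 'tcp_rot': array([ 7.07100810e-01,  7.07112752e-01, -1.90480288e-05,  1.26085009e-05]), 'contact_force': array([-0.76287529, -0.2782227 , -0.52967635]), 'wrist_torque': array([ 0.04046995, -0.01663968, -0.00261389]), 'finger_force': 0.0, 'opening': 0.9974983720039358} 0.0187
```

View pics/scene0.png

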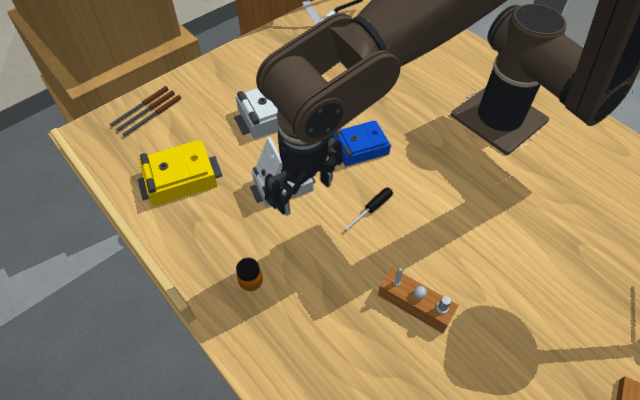

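View pics/side0.png

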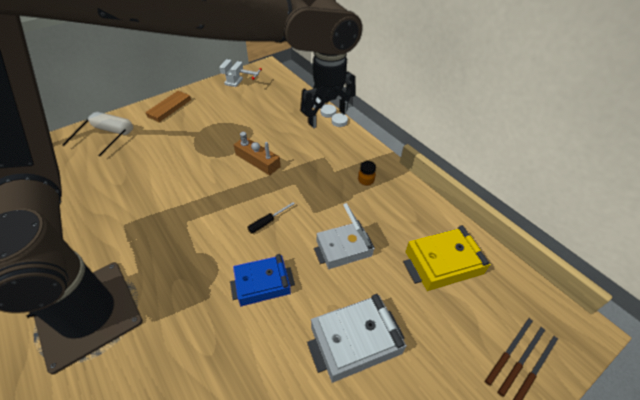

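The scene picture shows the small grey jig with its lid open at (284,186). Look-alikes are a larger grey jig at (260,115), a blue one at (365,143) and a yellow one at (178,172). In the side picture the small grey jig is at (342,245), with the others at (356,335), (262,280) and (447,257).

The stand holds three tools, as scene / side pixels:
- **Slim punch:** (398,275) / (268,150)
- **Ball pin:** (420,292) / (255,147)
- **Thick-headed pin:** (445,303) / (243,138). This is my choice.

Next I triangulate both and check a crop.

```bash
python3 - <<'E'
from h import *
a,b=campose("scene"),campose("side")
P={"jig":((284,186),(340,251)),"jig_hole":((296,171),(331,244)),"hinge":((264,182),(361,233)),"lidhole":((272,155),(353,218)),"pin":((441,308),(243,143)),"ball":((414,294),(255,154)),"punch":((394,283),(268,160)),"stand":((416,302),(256,161)),"jar":((249,280),(366,180))}
for n,(u,v) in P.items():
    X=tri(ray(a,*u),ray(b,*v)); print(n,X.round(4),(proj(a,X)-u).round(1),(proj(b,X)-v).round(1))
i=cv2.imread("pics/scene0.png")[255:345,370:470];j=cv2.imread("pics/side0.png")[120:180,220:300];k=cv2.imread("pics/side0.png")[195:275,305:385]
f=lambda q:cv2.resize(q,(260,260),interpolation=cv2.INTER_CUBIC)
cv2.imwrite("pics/c0.png",np.hstack([f(i),f(j),f(k)]))
E
```

```text
jig [ 0.5768 -0.1991 -0.0097] [ 1.5 -0. ] [1.4 0. ]
jig_hole [ 0.549  -0.1893  0.0345] [ 0.2 -0. ] [0.2 0. ]
hinge [ 0.6285 -0.2095  0.0397] [-0.1 -0. ] [-0.1  0. ]
lidhole [ 0.5999 -0.2045  0.1172] [0.5 0. ] [ 0.4 -0. ]
pin [0.5543 0.2652 0.044 ] [ 1.5 -0.3] [1.  0.2]
ball [0.5656 0.2091 0.033 ] [ 2.4 -0.4] [1.6 0.3]
punch [0.5816 0.1645 0.0339] [ 0.9 -0.1] [0.6 0.1]
stand [0.5642 0.2154 0.0007] [ 0.5 -0.1] [0.3 0.1]
jar [ 7.924e-01 -4.870e-02 -7.000e-04] [0.8 0. ] [ 0.5 -0. ]
```

View pics/c0.png

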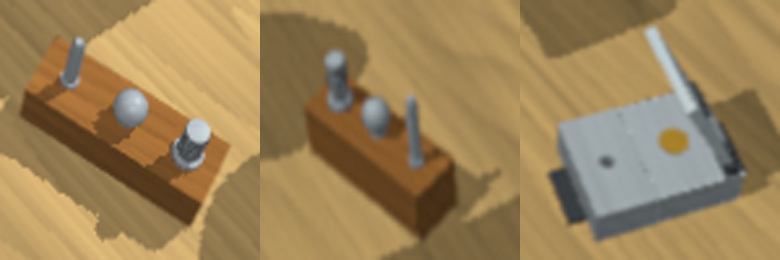

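The crop confirms both choices. The pin is the rightmost tool in the scene view and leftmost in the side view: thick knurled head, wide collar. The jig is the small grey one with its lid open. Jig yaw is about -14°, stand yaw about +15° and the lid about 1.2 rad open. I'll go behind the lid with the fingers shut.

```bash
python3 -m handwheel '[[[0,-0.0357,-0.0045,0,0],[0,-0.0357,-0.0045,0,0],[0,-0.0357,-0.0045,0,0],[0,-0.0357,-0.0045,0,0],[0,-0.0357,-0.0045,0,0],[0,-0.0357,-0.0045,0,0],[0,0,0,0,7.1],[0,0,0,0,7.1],[0,0,0,0,0],[0,0,0,0,0],[0,0,0,0,0]]]' 60
python3 - <<'E'
from h import *
s=get_state()
for c in ("scene","side"):
    im=viewer.read_camera(c); cv2.imwrite(f"pics/{c}1.png",im)
    for n in ("jig_hole","lid_hinge","lid_hole"):
        print(c,n,[(np.round(np.array(d["xy"])*[640,400],1).tolist(),round(d["confidence"],2)) for d in viewer.pinpoint(c,n)])
a=cv2.imread("pics/scene1.png")[80:230,220:370];b=cv2.imread("pics/side1.png")[170:290,280:400]
cv2.imwrite("pics/c1.png",np.hstack([cv2.resize(a,(380,380)),cv2.resize(b,(380,380))]))
E
```

```text
time: 1.92
eef_pos: [0.6481, -0.2138, 0.2314]
tcp_rot: [0.788, 0.616, 0.0, 0.0]
contact_force: [0.3, -0.7, -0.3]
opening: -0.0
finger_force: 0.0
scene jig_hole [([293.0, 172.7], 0.96), ([289.7, 97.2], 0.94), ([196.7, 160.1], 0.89), ([375.3, 133.0], 0.71)]
scene lid_hinge [([244.9, 106.4], 0.88), ([342.3, 142.0], 0.86), ([148.7, 172.1], 0.6), ([262.7, 184.2], 0.56)]
scene lid_hole [([376.0, 129.8], 0.95), ([271.7, 155.2], 0.86), ([194.6, 155.9], 0.8), ([290.3, 96.1], 0.6)]
side jig_hole [([330.0, 245.4], 0.96), ([433.9, 253.4], 0.93), ([334.6, 338.1], 0.87), ([244.1, 276.6], 0.83)]
side lid_hinge [([281.7, 268.2], 0.96), ([360.4, 235.0], 0.85), ([472.9, 241.5], 0.84), ([386.6, 321.0], 0.63), ([331.5, 244.4], 0.28)]
side lid_hole [([431.2, 255.3], 0.86), ([243.4, 275.9], 0.8), ([339.3, 338.6], 0.74), ([353.5, 219.4], 0.61)]
```

View pics/c1.png

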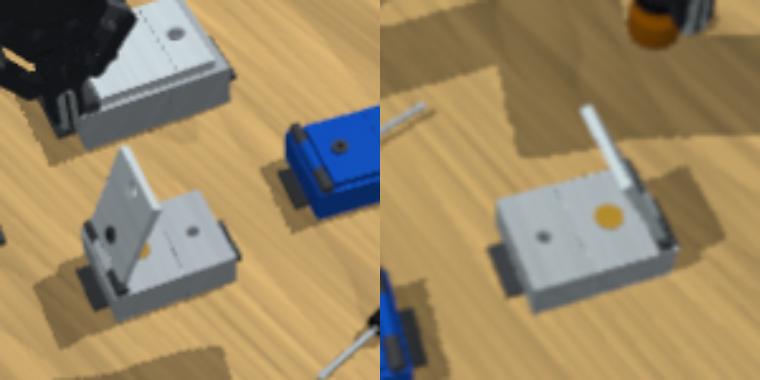

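The crop shows the small jig's lid still open, with the fingers clear above and behind it. Now descend behind the lid, then push it over along its arc.

```bash
python3 -m handwheel '[[[0,0,0,0.038,0],[0,0,0,0.038,0],[0,0,0,0.037,0],[0,0,0,0,0],[0,0,-0.011,0,0],[0,0,-0.011,0,0],[0,0,-0.011,0,0],[0,0,-0.011,0.006,0],[0,0,-0.011,0.006,0],[0,0,0,0,0]]]'
python3 -m handwheel '[[[0,0,-0.009,0.009,0],[0,0,-0.008,0.008,0],[0,0,-0.006,0.010,0],[0,0,-0.006,0.010,0],[0,0,-0.004,0.009,0],[0,0,0,0.009,0],[0,0,0,0.003,0],[0,0,0,0.003,0],[0,0,0,0,0],[0,0,0,0,0]]]'
```

```text
time: 3.15
eef_pos: [0.5938, -0.2003, 0.1074]
tcp_rot: [0.789, 0.614, -0.0, -0.0]
contact_force: [0.4, -0.5, -0.7]
opening: -0.003
finger_force: 0.0
time: 3.98
eef_pos: [0.562, -0.1923, 0.0455]
tcp_rot: [0.789, 0.614, -0.001, -0.002]
contact_force: [-4.9, 2.5, 6.4]
opening: -0.003
finger_force: 3.1
```

The lid is pressed nearly flat at about 6 N. Back off and check.

```bash
python3 -m handwheel '[[[0,0,0,-0.004,0],[0,0,0,-0.03,0],[0,0,0,-0.04,0],[0,0,0,-0.04,0],[0,0,0,-0.03,0],[0,0,0,0,0],[0,0,0,0,0]]]'
cat > see.py <<'E'
import sys
from h import *
tag=sys.argv[1]
for c in ("scene","side","wrist"):
    pc=campose(c); im=viewer.read_camera(c); cv2.imwrite(f"pics/{c}_{tag}.png",im)
    for n in sys.argv[2:]:
        n,z=n.split(":")
        print(c,n,[((np.array(d["xy"])*[640,400]).round(1).tolist(),at_z(pc,*(np.array(d["xy"])*[640,400]),float(z))[:2].round(4).tolist(),round(d["confidence"],2)) for d in viewer.pinpoint(c,n)])
E
python3 see.py 2 lid_hole:0.051 lid_hinge:0.04
python3 -c "
from h import *
f=lambda q:cv2.resize(q,(380,380))
a=cv2.imread('pics/side_2.png')[190:290,290:390];b=cv2.imread('pics/wrist_2.png')
cv2.imwrite('pics/c2.png',np.hstack([f(a),cv2.resize(b,(420,380))]))"
```

```text
time: 4.57
eef_pos: [0.5644, -0.1935, 0.1924]
tcp_rot: [0.789, 0.614, 0.001, 0.003]
contact_force: [-0.6, 0.1, -0.4]
opening: 0.001
finger_force: 0.0
scene lid_hole [([296.2, 167.1], [0.5498, -0.1876], 0.75), ([195.7, 154.8], [0.7065, -0.3735], 0.66), ([374.4, 131.0], [0.331, -0.1507], 0.57)]
scene lid_hinge [([263.9, 181.1], [0.6271, -0.2115], 0.85), ([247.5, 108.9], [0.5164, -0.4285], 0.67), ([148.4, 173.7], [0.8191, -0.4069], 0.62), ([341.6, 140.9], [0.4074, -0.1863], 0.58)]
side lid_hole [([433.4, 256.3], [0.7181, -0.3685], 0.97), ([242.5, 279.3], [0.3187, -0.1568], 0.71), ([339.9, 341.1], [0.4112, -0.3972], 0.67), ([331.6, 240.3], [0.5491, -0.1899], 0.64)]
side lid_hinge [([474.8, 243.5], [0.8371, -0.3993], 0.91), ([360.5, 233.6], [0.6263, -0.2104], 0.64), ([282.0, 270.0], [0.4077, -0.183], 0.64), ([387.9, 321.3], [0.5238, -0.421], 0.57)]
wrist lid_hole [([307.5, 186.7], [0.551, -0.1899], 0.79), ([75.9, 203.4], [0.3342, -0.1525], 0.69), ([502.1, 307.7], [0.7173, -0.3701], 0.65)]
wrist lid_hinge [([163.6, 209.9], [0.4055, -0.1816], 0.84), ([396.6, 189.5], [0.6325, -0.2168], 0.8), ([602.4, 309.6], [0.8298, -0.4097], 0.61)]
```

View pics/c2.png

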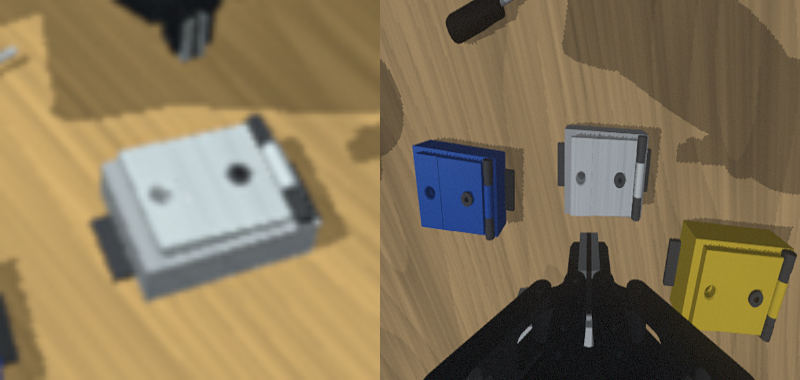

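The lid is folded down and only gapes by the spring. Its hole shows near (0.550, -0.189), at crop pixel (160,193). Now to the pin.

```bash
python3 -m handwheel '[[[0.06,0,0,0,-5.9],[0.06,0,0,0,-5.9],[0.06,0,0,0,-5.9],[0.06,0,0,0,-5.9],[0.06,0,0,0,-5.9],[0.06,0.037,0.009,0,0],[0.06,0.037,0.009,0,0],[0.06,0.037,0.009,0,0],[0.06,0.037,0.009,0,0],[0.06,0.037,0.009,0,0],[0.06,0.037,0.009,0,0]]]'
python3 -m handwheel '[[[0.06,0.037,0.009,0,0],[0.06,0.037,0.009,0,0],[0.06,0.037,0.009,0,0],[0.06,0.037,0.009,0,0],[0.06,0.037,0.009,0,0],[0.06,0.037,0.009,0,0],[0.06,0,0,0,0],[0.06,0,0,0,0]]]'
python3 see.py 3 pin:0.044 punch:0.044 ballpin:0.044 stand:0
python3 -c "
from h import *
f=lambda q:cv2.resize(q,(380,380))
a=cv2.imread('pics/scene_3.png')[210:330,360:480];b=cv2.imread('pics/wrist_3.png')
cv2.imwrite('pics/c3.png',np.hstack([f(a),cv2.resize(b,(420,380))]))"
```

```text
time: 5.93
eef_pos: [0.5558, 0.0375, 0.1892]
tcp_rot: [0.607, 0.795, 0.0, 0.0]
contact_force: [0.4, -0.3, 0.4]
opening: 0.703
finger_force: 0.0
time: 6.6
eef_pos: [0.5491, 0.2661, 0.1889]
tcp_rot: [0.605, 0.796, -0.0, -0.0]
contact_force: [-0.6, 0.2, 0.9]
opening: 0.704
finger_force: 0.0
scene pin [([296.4, 171.3], [0.554, -0.1822], 0.57), ([440.8, 307.9], [0.5572, 0.2632], 0.52)]
scene punch [([395.0, 283.5], [0.5869, 0.1682], 0.58)]
scene ballpin [([415.6, 294.5], [0.5733, 0.2116], 0.7)]
scene stand [([415.9, 303.6], [0.5676, 0.2169], 0.91)]
side pin [([242.3, 146.5], [0.5426, 0.2545], 0.4)]
side punch [([269.2, 159.0], [0.5806, 0.1578], 0.56)]
side ballpin [([257.3, 153.8], [0.5633, 0.1986], 0.41)]
side stand [([258.3, 162.5], [0.5662, 0.2069], 0.59)]
wrist pin [([321.7, 184.8], [0.5535, 0.2632], 0.9)]
wrist punch [([323.4, 274.3], [0.5816, 0.1685], 0.71)]
wrist ballpin [([322.5, 232.6], [0.5677, 0.215], 0.55)]
wrist stand [([324.7, 213.8], [0.5699, 0.2184], 0.72)]
```

View pics/c3.png

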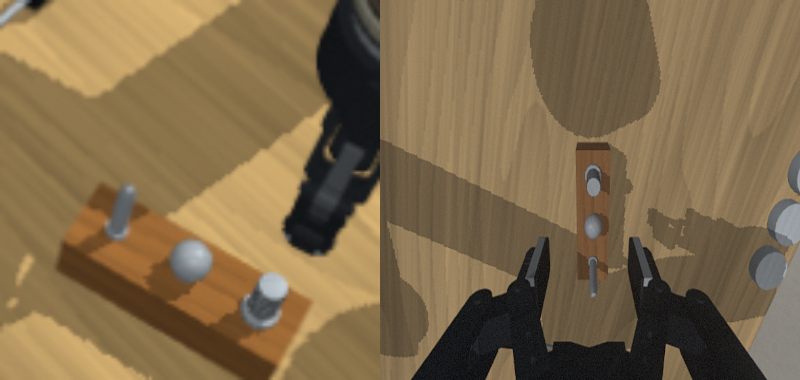

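The wrist view has the pin at wrist pixel (322,185), i.e. about (0.5537, 0.2635). The stand row is in line with the tool's x, and the fingers straddle it clear of the ball pin. Now descend and close gently.

```bash
python3 -m handwheel '[[[0.06,-0.0037,0.0037,0,0],[0.06,0,0,0.036,0],[0.06,0,0,0.036,0],[0.06,0,0,0.036,0],[0.06,0,0,0.026,0],[0.06,0,0,0,0],[0.03,0,0,0,0],[0.03,0,0,0,0],[0.03,0,0,0,0],[0.03,0,0,0,0]]]' 20
python3 see.py 4 pin:0.044
python3 -c "
from h import *
f=lambda q:cv2.resize(q,(390,390),interpolation=cv2.INTER_CUBIC)
cv2.imwrite('pics/c4.png',np.hstack([f(cv2.imread('pics/scene_4.png')[220:330,380:490]),f(cv2.imread('pics/wrist_4.png')[130:330,220:420])]))"
```

```text
time: 8.18
eef_pos: [0.5562, 0.2621, 0.0583]
tcp_rot: [0.607, 0.795, 0.002, 0.002]
contact_force: [0.5, -0.2, 0.3]
opening: 0.347
finger_force: 0.0
scene pin []
side pin [([245.4, 144.5], [0.5549, 0.2572], 0.39)]
wrist pin [([320.0, 246.4], [0.5549, 0.265], 0.78)]
```

View pics/c4.png

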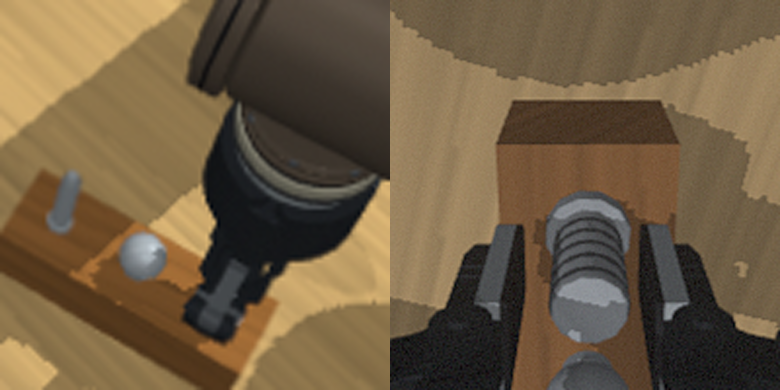

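The wrist view shows the pin midway between the pads, with the collar at crop (588,225), and the row about 3 mm off along tool x. Nudge, close and lift.

```bash
python3 -m handwheel '[[[0.03,0.003,0,0.003,0],[0.0,0,0,0,0],[0.0,0,0,0,0],[0,0,0,0,0],[0,0,0,0,0],[0,0,0,0,0]]]' 25
python3 -m handwheel '[[[0,0,0,0,0],[0,0,0,0,0],[0,0,0,0,0]]]' 80
```

```text
time: 8.98
eef_pos: [0.5543, 0.2649, 0.0526]
tcp_rot: [0.607, 0.795, 0.001, 0.001]
contact_force: [5.1, 2.1, -1.8]
opening: 0.2
finger_force: 25.6
time: 9.23
eef_pos: [0.5543, 0.2649, 0.0526]
tcp_rot: [0.607, 0.795, 0.001, 0.001]
contact_force: [4.1, 2.4, -2.1]
opening: 0.185
finger_force: 78.0
```

```bash
python3 -m handwheel '[[[0,0,0,-0.01,0],[0,0,0,-0.015,0],[0,0,0,-0.02,0],[0,0,0,-0.025,0],[0,0,0,-0.03,0],[0,0,0,-0.03,0],[0,0,0,0,0],[0,0,0,0,0]]]'
python3 - <<'E'
from h import *
for c in ("scene","side","wrist"):
    pc=campose(c); im=viewer.read_camera(c); cv2.imwrite(f"pics/{c}_5.png",im)
    for n in ("pin","pin_tip"):
        print(c,n,[((np.array(d["xy"])*[640,400]).round(1).tolist(),round(d["confidence"],2)) for d in viewer.pinpoint(c,n)])
    s=get_state(); p=s["eef_pos"]
    for z in (-.010,-.046): print(proj(pc,p+[0,0,z]).round(1))
f=lambda q:cv2.resize(q,(390,390),interpolation=cv2.INTER_CUBIC)
cv2.imwrite('pics/c5.png',np.hstack([f(cv2.imread('pics/side_5.png')[60:180,180:300]),f(cv2.imread('pics/wrist_5.png')[130:330,220:420])]))
E
```

```text
time: 9.9
eef_pos: [0.5536, 0.2644, 0.1842]
tcp_rot: [0.607, 0.795, 0.0, 0.001]
contact_force: [0.0, -0.1, -1.4]
opening: 0.184
finger_force: 78.8
scene pin [([458.4, 278.8], 0.58)]
scene pin_tip [([455.7, 284.7], 0.57)]
[458.2 277.3]
[453.5 286.3]
side pin [([235.6, 112.3], 0.65), ([366.9, 181.6], 0.34), ([342.9, 246.9], 0.16)]
side pin_tip []
[237.4 109.9]
[239.3 120.1]
wrist pin [([314.5, 255.9], 0.55)]
wrist pin_tip [([319.0, 229.5], 0.66)]
[320.  254.7]
[319.9 227.1]
```

View pics/c5.png

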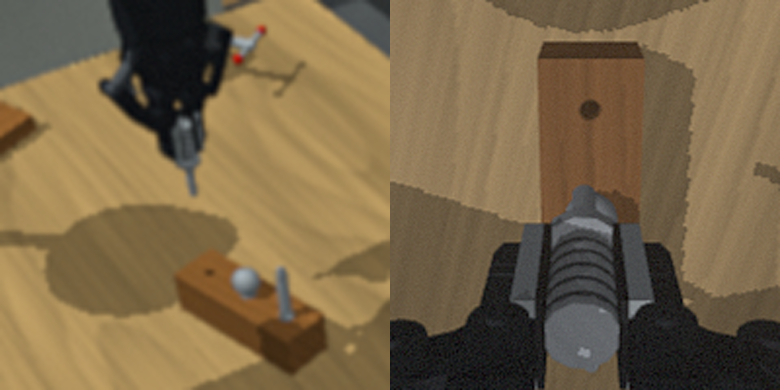

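The side crop shows the pin hanging upright below the fingers with its tip at (193,192); its hole in the stand is empty and the other two tools are untouched. Now carry it over the lid hole.

```bash
python3 -m handwheel '[[[0,-0.0312,-0.0088,0,0],[0,-0.0312,-0.0088,0,0],[0,-0.0312,-0.0088,0,0],[0,-0.0312,-0.0088,0,0],[0,-0.0312,-0.0088,0,0],[0,-0.0312,-0.0088,0,0],[0,-0.0312,-0.0088,0,0],[0,-0.0312,-0.0088,0,0],[0,-0.0312,-0.0088,0,0],[0,-0.0312,-0.0088,0,0],[0,-0.0312,-0.0088,0,0],[0,-0.0312,-0.0088,0,0]]]'
python3 -m handwheel '[[[0,-0.0312,-0.0088,0,0],[0,-0.031,-0.0088,0,0],[0,0,0,0.02,0],[0,0,0,0.02,0],[0,0,0,0.015,0],[0,0,0,0,0],[0,0,0,0,0],[0,0,0,0,0]]]'
python3 see.py 6 lid_hole:0.051
python3 - <<'E'
from h import *
s=get_state();print(s["eef_pos"],s["tcp_rot"])
for c in ("scene","side","wrist"):
    pc=campose(c); print(c,"pred tip",proj(pc,s["eef_pos"]+[0,0,-.0446]).round(1))
    print([((np.array(d["xy"])*[640,400]).round(1).tolist(),round(d["confidence"],2)) for d in viewer.pinpoint(c,"pin_tip")])
f=lambda q:cv2.resize(q,(390,390),interpolation=cv2.INTER_CUBIC)
cv2.imwrite('pics/c6.png',np.hstack([f(cv2.imread('pics/side_6.png')[190:270,290:370]),f(cv2.imread('pics/wrist_6.png')[110:270,240:400])]))
E
```

```text
time: 11.35
eef_pos: [0.5501, -0.1261, 0.1823]
tcp_rot: [0.607, 0.795, -0.0, -0.0]
contact_force: [1.0, 0.1, -1.0]
opening: 0.19
finger_force: 78.8
time: 12.02
eef_pos: [0.5504, -0.1893, 0.1283]
tcp_rot: [0.607, 0.795, 0.0, 0.001]
contact_force: [0.7, -0.1, -0.6]
opening: 0.187
finger_force: 78.8
scene lid_hole [([295.0, 168.2], [0.554, -0.1869], 0.91), ([375.8, 132.3], [0.3315, -0.1453], 0.83), ([194.0, 155.4], [0.7107, -0.3746], 0.68)]
side lid_hole [([330.2, 239.1], [0.5484, -0.185], 0.97), ([242.8, 280.4], [0.318, -0.1597], 0.89), ([339.9, 338.6], [0.4144, -0.3932], 0.68), ([432.4, 256.0], [0.7168, -0.3664], 0.6), ([257.0, 160.8], [0.544, 0.1653], 0.56), ([360.5, 233.1], [0.6213, -0.2147], 0.32)]
wrist lid_hole [([317.6, 208.1], [0.5502, -0.1889], 0.95), ([99.0, 375.8], [0.4001, -0.401], 0.87), ([11.8, 73.3], [0.3333, -0.151], 0.74)]
[ 0.55029161 -0.18922926  0.12828776] [6.06575522e-01 7.95025464e-01 1.13661405e-04 7.97017284e-04]
scene pred tip [295.  157.7]
[([296.8, 158.0], 0.63), ([286.4, 184.1], 0.62)]
side pred tip [332.3 232.1]
[([332.5, 234.9], 0.49), ([332.4, 225.3], 0.23)]
wrist pred tip [318.6 227.7]
[([318.2, 228.2], 0.95)]
```

View pics/c6.png

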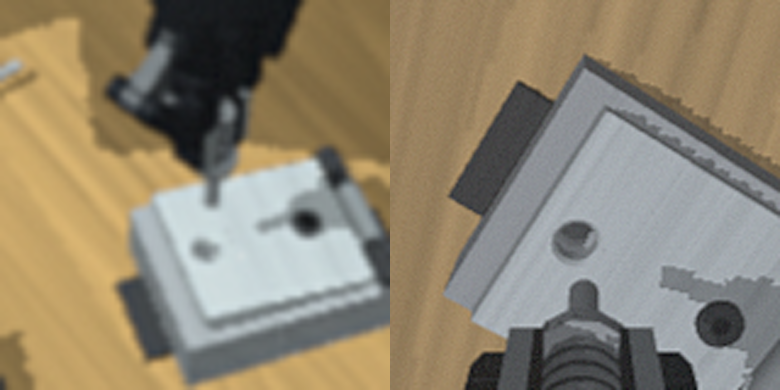

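The wrist view shows the lid hole at crop (575,239) and the pin tip at (584,290); the fit looks within 1–2 mm. Compute the correction.

```bash
python3 - <<'E'
from h import *
s=get_state();pc=campose("wrist")
M=R.from_quat(s["tcp_rot"]).as_matrix()
g=cv2.cvtColor(cv2.imread("pics/wrist_6.png"),cv2.COLOR_BGR2GRAY)[195:220,300:335]
_,m=cv2.threshold(cv2.GaussianBlur(g,(3,3),0),0,255,cv2.THRESH_BINARY_INV+cv2.THRESH_OTSU)
n,l,st,ce=cv2.connectedComponentsWithStats(m);print([(st[i].tolist(),(ce[i]+[300,195]).round(1)) for i in range(1,n)])
for u in ((316,208),(317.6,208.1)):
    h=at_z(pc,*u,.051); print(h.round(4),(M.T@(h-s["eef_pos"])).round(4))
for u in ((319.6,227.7),(318.2,228.2)):
    t=at_z(pc,*u,s["eef_pos"][2]-.0446); print("tip",t.round(4),(M.T@(t-s["eef_pos"])).round(4))
E
```

```text
[([0, 0, 2, 3, 5], array([300.4, 195.8])), ([7, 6, 18, 16, 222], array([315.1, 208.4]))]
[ 0.5481 -0.1885  0.051 ] [ 0.0012 -0.0017  0.0767]
[ 0.5492 -0.1882  0.051 ] [ 0.0011 -0.0005  0.0767]
tip [ 0.5509 -0.1892  0.0831] [-0.0003  0.0008  0.0446]
tip [ 0.5501 -0.1898  0.0831] [-0.0007 -0.0001  0.0446]
```

```bash
python3 -m handwheel '[[[0,0.0015,-0.002,0,0],[0,0,0,0.01,0],[0,0,0,0.01,0],[0,0,0,0.006,0],[0,0,0,0,0],[0,0,0,0.005,0],[0,0,0,0.005,0],[0,0,0,0.004,0],[0,0,0,0,0],[0,0,0,0,0]]]'
python3 - <<'E'
from h import *
s=get_state();pc=campose("wrist");im=viewer.read_camera("wrist");cv2.imwrite("pics/w7.png",im)
print(proj(pc,s["eef_pos"]+[0,0,-.0446]).round(1),[((np.array(d["xy"])*[640,400]).round(1).tolist(),round(d["confidence"],2)) for d in viewer.pinpoint("wrist","lid_hole")])
cv2.imwrite("pics/c7.png",cv2.resize(im[170:290,260:380],(500,500),interpolation=cv2.INTER_CUBIC))
E
```

```text
time: 13.3
eef_pos: [0.5475, -0.1883, 0.0871]
tcp_rot: [0.607, 0.795, -0.0, -0.0]
contact_force: [0.3, -0.0, -0.7]
opening: 0.187
finger_force: 78.8
[318.3 227.3] [([323.3, 237.0], 0.56)]
```

No contact with the tip about 8 mm below the lid's top, so it is inside the lid hole. Continue slowly into the base.

```bash
python3 -m handwheel '[[[0,0,0,0.004,0],[0,0,0,0.004,0],[0,0,0,0.003,0],[0,0,0,0,0],[0,0,0,0,0],[0,0,0,0,0]]]'
```

```text
time: 13.9
eef_pos: [0.5476, -0.1884, 0.0764]
tcp_rot: [0.607, 0.795, -0.0, 0.0]
contact_force: [1.3, -0.3, -1.8]
opening: 0.19
finger_force: 78.8
```

```bash
python3 -m handwheel '[[[0,0,0,0.005,0],[0,0,0,0.005,0],[0,0,0,0.004,0],[0,0,0,0,0],[0,0,0,0,0]]]'
python3 -m handwheel '[[[0,0,0,0.003,0],[0,0,0,0.003,0],[0,0,0,0,0],[0,0,0,0,0],[0,0,0,0,0]]]'
```

```text
time: 14.32
eef_pos: [0.5476, -0.1885, 0.062]
tcp_rot: [0.607, 0.795, -0.0, 0.0]
contact_force: [1.3, -1.3, -0.8]
opening: 0.186
finger_force: 78.8
time: 14.73
eef_pos: [0.5479, -0.1884, 0.057]
tcp_rot: [0.607, 0.795, 0.0, 0.001]
contact_force: [1.0, -1.1, 4.3]
opening: 0.189
finger_force: 79.3
```

The collar is now on the lid and the spring is being compressed. Press on in small steps.

```bash
python3 -m handwheel '[[[0,0,0,0.002,0],[0,0,0,0.002,0],[0,0,0,0,0],[0,0,0,0,0],[0,0,0,0,0]]]' 100
python3 -m handwheel '[[[0,0,0,0.002,0],[0,0,0,0,0],[0,0,0,0,0],[0,0,0,0,0]]]'
```

```text
time: 15.15
eef_pos: [0.5478, -0.1885, 0.0525]
tcp_rot: [0.607, 0.795, 0.0, 0.0]
contact_force: [0.9, -1.2, 4.0]
opening: 0.18
finger_force: 97.5
time: 15.48
eef_pos: [0.5478, -0.1885, 0.0508]
tcp_rot: [0.607, 0.795, 0.0, 0.0]
contact_force: [0.0, -1.0, 6.0]
opening: 0.182
finger_force: 97.6
```

```bash
python3 -m handwheel '[[[0,0,0,0.001,0],[0,0,0,0,0],[0,0,0,0,0],[0,0,0,0,0]]]'
python3 -m handwheel '[[[0,0,0,0.001,0],[0,0,0,0,0],[0,0,0,0,0],[0,0,0,0,0]]]'
python3 -c "
from h import *
im=viewer.read_camera('side');cv2.imwrite('pics/side8.png',im);w=viewer.read_camera('wrist');v=viewer.read_camera('scene')
f=lambda q:cv2.resize(q,(266,400),interpolation=cv2.INTER_CUBIC)
cv2.imwrite('pics/c8.png',np.hstack([cv2.resize(im[195:275,300:380],(400,400),interpolation=cv2.INTER_CUBIC),cv2.resize(w[180:300,260:380],(400,400),interpolation=cv2.INTER_CUBIC)]))"
```

```text
time: 15.82
eef_pos: [0.5479, -0.1885, 0.0504]
tcp_rot: [0.607, 0.795, -0.0, 0.0]
contact_force: [-0.7, -0.1, 8.5]
opening: 0.178
finger_force: 97.7
time: 16.15
eef_pos: [0.5479, -0.1885, 0.05]
tcp_rot: [0.607, 0.795, -0.0, 0.0]
contact_force: [-3.0, -0.7, 11.5]
opening: 0.18
finger_force: 98.0
```

View pics/c8.png

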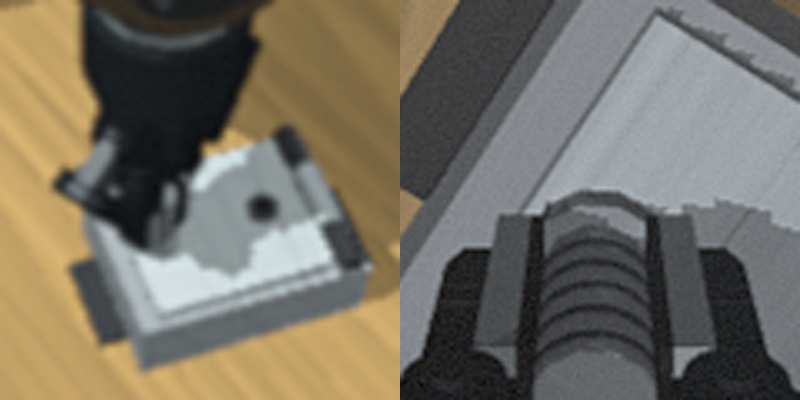

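The collar sits on the lid, which lies flat on the base: collar at crop (600,200), with no gap along the front edge. TCP travel has gone stiff at 11.5 N, above the 7 N needed. Add a little margin.

```bash
python3 -m handwheel '[[[0,0,0,0.001,0],[0,0,0,0.001,0],[0,0,0,0,0],[0,0,0,0,0],[0,0,0,0,0],[0,0,0,0,0],[0,0,0,0,0],[0,0,0,0,0]]]'
```

```text
time: 16.97
eef_pos: [0.548, -0.1885, 0.0491]
tcp_rot: [0.607, 0.795, -0.0, 0.0]
contact_force: [-5.1, 0.7, 16.4]
opening: 0.181
finger_force: 98.5
```

```bash
python3 -c "
from plant import sign_off
print(sign_off())"
```

```text
the job is handed in; nothing more can be done
None
```

I folded the lid shut, pushed the locking pin through it into the base until the collar sat on the lid, and handed the job in at about 17 s still gripping and pressing with about 16 N; no verdict came back.

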